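# Vent a stuck fuel-pump can

### The job

Open the fuel-pump can just enough to vent: lift the loose metal retaining ring off the can's lid and slip it over the upright steel post of the parts stand, flat down on the post's shoulder, and let it go. Then pull the can's lid straight up by its knob until the sticky seal breaks free, and hold it about one centimetre open, never more than two because the leads inside are short. Finish while still gripping the knob and holding the lid steadily ajar, and leave the other things on the table where they lie.

Things in the scene. Friction and masses are not known exactly. Their poses are not given: they have to be found in the camera images.
- ring: Loose aluminium retaining ring: outside diameter 62, bore 40, height 16, 0.1 kg or so. Origin: centre of its underside, z axis = ring axis (up). At the start it lies flat on the can's lid, loosely around the knob, up to 5 off-centre. (Lengths in mm.)
- can: White plastic pump can fixed to the table, wherever it stands: round foot 112 diameter, 6 thick, round body 88 diameter, top rim at 95 above the table; a brass stub (16 diameter) sticks 18 out of its side along its +y, 30 above the table. Origin: centre of its underside at table height.
- lid: Lid of the can: grey disc, 96 diameter, 12 thick, knob on top, plug 30 deep below. Origin: centre of the disc's underside, 95 above the table when shut; height less 95 = opening. Breaking the seal takes a pull of about 12 to 20 N; it then yields with a jump of some mm, its drag is gone by 6 open, leaving its weight, 2 to 4 N. Let go, it sinks back below 6.
- knob (a point): Centre of the foot of the lid's knob, a black plain upright cylinder, 28 diameter, 34 high, part of the lid, at the centre of its top face (107 above the table when shut).
- post: Steel parts stand fixed to the table: round foot 96 diameter, 10 thick, on it a round shoulder of 60 diameter up to 50 above the table, on that an upright shaft of 35 diameter up to 86, its last 8 tapering to 24 diameter. Origin: centre of its underside at table height, z axis = shaft axis.
- post_seat (a point): Centre of the shoulder's top face, 50 above the table, where the ring's underside must come to rest.
- post_top (a point): Centre of the shaft's top end, 86 above the table.
- screwdriver: Bystander, not to be disturbed: screwdriver, 190 long, lying along its x axis. Origin: on its underside.
- wrench: Bystander, not to be disturbed: open-ended wrench, 180 long, lying flat along its x axis. Origin: on its underside.
- pliers: Bystander, not to be disturbed: pair of pliers, about 190 long and 60 wide, lying flat, jaws towards its +x. Origin: on its underside.
- hexkeys: Bystander, not to be disturbed: hex keys in a red holder block 50 x 30 x 16, keys along its +x, 140 long in all. Origin: on its underside.
- phone: Bystander, not to be disturbed: mobile phone 150 x 74 x 9 lying flat, long side along its x. Origin: on its underside.
- bearing: Bystander, not to be disturbed: small steel bearing ring, 38 outside, 16 bore, 12 high, lying flat. Origin: on its underside.
- jar: Bystander, not to be disturbed: small clear jar 60 diameter, 70 high, standing. Origin: on its underside.
Mind the look-alikes: they are no part of the job. What is shaped like the lid but pink or turquoise is not meant. Leave any purple look-alike of the post alone.

How it is judged:
By the outcome, as a careful person would: the job done as asked, in the order asked, and still so for the second after the job is handed in, while the arm keeps its last pose, push and grip.
It also fails if it takes over 51 s, if anything falls off the work surface, if the arm or the gripper's body presses on something with over 40 N, if the wrist force passes 120 N, or if a joint passes its speed limit or range.

### The arm

A 6-joint arm with a two-finger parallel gripper is mounted at the origin on the work surface. World frame = base frame: x ahead of the robot, y to its left, z up, the work surface at z = 0. Lengths are in mm, angles in rad, forces in N, time in s.
With the tool pointing down it reaches from about 300 to 775 mm from the base axis. Payload 14.6 kg.
Tool frame: the origin (TCP) lies between the finger pads; the fingertips stand manip.tip_reach ahead of it and the grasp point (between the pads) lies 5 mm behind it (manip.tip_reach is the distance from the TCP to the fingertips, in mm); z points along the fingers, y is the line along which they close (so a half turn about z gives the same grasp; the last joint's range is limited). The gripper opens to 94 mm and grips with 3 to 60 N. Pads are 16 mm wide; open, the fingers measure 119 mm over their backs; the gripper's body (75 mm by 177 mm) begins 78 mm behind the grasp point.
Start: joints at [1.155, 0.3, 1.521, -0, 1.321, -0.067], TCP at [187.971, 516.872, 219.446] pointing down, gripper open.
Joint ranges: [-3.03, 3.03], [-0.79, 2.21], [0.23, 2.52], [-1.04, 4.18], [0, 3.07], [-2.55, 2.55]. Speed limits (rad/s): [2.22, 2.22, 2.57, 3.14, 3.14, 3.14].

### API

Orientations are given as [roll, pitch, yaw] about the fixed x, y, z axes, in that order (R = Rz(yaw) Ry(pitch) Rx(roll)).
In Python, from cell import manip gives the robot as it stands. The module is installed in compiled form; this text tells all that it offers.
- The arm moves only by the shell command python3 -m creep 'ROWS' [FORCE]. ROWS is JSON, a list of rows, each a list of 3 entries, a list of its own where there are three numbers: the opening, from -1 (shut) to 1 (fully open), then the shift along the tool's x, y, z in cm, then the turn about the tool's z in units of 5 degrees (1.0 is 5 degrees). In form: [[grip, [tx, ty, tz], roll], ...]. A call has 1 to 12 rows; each row is the pose to reach, as a shift and turn from the pose commanded when the call began, along the tool's axes at that moment; what a row does not reach only later rows make up. A row lasts 1/10 s, in which the tool goes at most 50 mm and 8.59 degrees, less where a joint would pass 70% of its speed; a pose out of reach is approached as far as the arm can. A call with a gripper value outside its range is refused whole. The fingers move at their own pace and stop on an object; FORCE is the grip in N (left out, the last holds). Time passes only in rows, so rows that repeat a pose let the fingers close. It gives the time, the measured TCP pose, the force, the opening and the grip force at its end, in the units of the state.
- manip.read_state(): the state, without advancing time (a new reading comes with each control period).
- manip.camera(name): name is "side" or "top"; returns the picture (480x640x3 uint8, red, green, blue); there is no depth.
- manip.camera_params(name): a dict with "fovy" (degrees; the focal length in pixels is half the picture's height over the tangent of half this angle, whatever the lens; pixels are square), "cx", "cy" (the principal point, pixels), "origin" and "attitude" of the camera in the world. Camera axes: x right, y down, z forward; pixel columns grow to the right and rows downward; lengths in mm; the calibration is good to about 2 mm. A picture is of the moment at which its call begins. camera_params takes no time and is no camera call.
- manip.sign_off(): hands the job in; it is judged then, once.
The state is a dict: "clock": time; "joints": joint angles; "qd": joint speeds; "effort": joint torques, N m; "eef_pos": TCP position; "eef_rot": TCP orientation; "wrist_force": force on the tool from outside, world axes, zero at the start; "moment": the same for the moment, N m; "finger_gap": finger opening in mm; "finger_force": force on a finger pad.
Only numpy, scipy, OpenCV 4.12 (cv2) and the standard library are available. Lean on these libraries where they do the work, as an engineer would, in place of code of your own. Each camera call takes 0.05 s, during which the arm holds its last target. There are 200 camera calls.

## Working session

There is one attempt and no reset: what is moved stays moved. The work goes in short steps, Python scripts to look and compute and a shell command to move; the robot and the scene stay as the last step left them, time stands still between calls to the robot, and variables do not carry over. Pictures are saved under pics/ and viewed, at most 10 in all, crops included, and the job is handed in when it is done.

```bash
mkdir -p pics; python3 - <<'E'
from cell import manip
import cv2
for n in("top","side"):
    cv2.imwrite(f"pics/{n}0.png",manip.camera(n)[:,:,::-1]); print(n,manip.camera_params(n))
print(manip.read_state(),manip.tip_reach)
E
```

```text
top {'fovy': 53.18304085121807, 'cx': 321.0557570583623, 'cy': 243.535476777375, 'origin': array([ 342.14068529,   -5.60963525, 1179.00125939]), 'attitude': array([-2.94550642,  0.01315195, -1.58748507])}
side {'fovy': 43.69945306146727, 'cx': 321.49957701644365, 'cy': 243.91884896134627, 'origin': array([ 235.31738661,  953.72958684, 1264.43284604]), 'attitude': array([-2.43403968, -0.0188583 , -2.79546898])}
{'clock': 0.1, 'joints': array([ 1.15537938e+00,  3.00419210e-01,  1.52150018e+00,  3.31139240e-05,
        1.32067535e+00, -6.65972712e-02]), 'qd': array([ 1.42292852e-04, -3.81378732e-04,  2.65611183e-05,  1.18263184e-03,
       -1.29381699e-03, -6.00323604e-04]), 'effort': array([ 1.52056520e-03, -5.32648587e+01, -3.53283370e+01,  7.10228272e-02,
        2.34583416e-02, -8.60671867e-05]), 'eef_pos': array([187.89366761, 516.6896555 , 218.94900386]), 'eef_rot': array([-3.14059493e+00, -9.86907559e-05,  2.79276472e+00]), 'wrist_force': array([ 0.28852669,  0.72571815, -0.1316436 ]), 'moment': array([ 0.02960656,  0.04264934, -0.04256536]), 'finger_force': 0.0, 'finger_gap': 94.22071387597316} 14.0
```

View pics/top0.png

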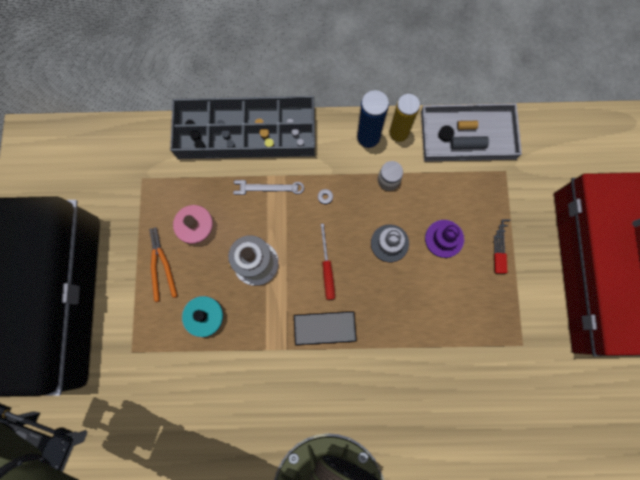

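View pics/side0.png

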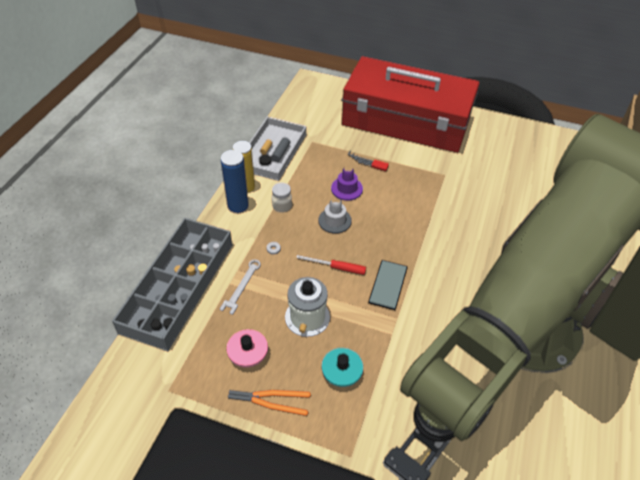

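The top view shows the white can with grey lid, ring and black knob at (250,258). The grey steel post is at (390,243). The look-alikes are a purple post (445,238) and pink (193,225) and turquoise (203,317) lids, so the grey ones fit the description. In the side view the can is at (308,300) and the post at (335,215). I'll confirm this in an enlarged crop.

```bash
cat > h.py <<'E'
from cell import manip
import numpy as np, cv2
from scipy.spatial.transform import Rotation as R
from scipy.optimize import least_squares
def cam(n):
    p=manip.camera_params(n); f=240/np.tan(np.radians(p["fovy"]/2))
    return f,p["cx"],p["cy"],np.array(p["origin"]),R.from_euler("xyz",p["attitude"]).as_matrix()
def proj(n,P):
    f,cx,cy,o,A=cam(n); q=(np.atleast_2d(P)-o)@A
    return np.c_[cx+f*q[:,0]/q[:,2],cy+f*q[:,1]/q[:,2]]
def plane(n,uv,z):
    f,cx,cy,o,A=cam(n); d=A@np.array([(uv[0]-cx)/f,(uv[1]-cy)/f,1]); return o+d*(z-o[2])/d[2]
def circ(c,r,z):
    t=np.linspace(0,2*np.pi,73); return np.c_[c[0]+r*np.cos(t),c[1]+r*np.sin(t),0*t+z]
def draw(n,img,box,k,circles):
    x,y,w,h=box; im=cv2.resize(img[y:y+h,x:x+w],None,fx=k,fy=k,interpolation=cv2.INTER_CUBIC)[:,:,::-1].copy()
    for c,r,z,col in circles:
        q=(proj(n,circ(c,r,z))-[x,y]+.5)*k
        cv2.polylines(im,[np.round(q).astype(int)],True,col,1)
    return im
E
python3 - <<'E'
from h import *
T=cv2.imread("pics/top0.png")[:,:,::-1];S=cv2.imread("pics/side0.png")[:,:,::-1]
print("can knob top",plane("top",(249,255),141),plane("side",(308,287),141))
print("post top",plane("top",(393,238),86),plane("side",(336,202),86))
m=np.vstack([np.hstack([draw("top",T,(210,225,80,60),5,[]),draw("top",T,(350,210,80,60),5,[])]),
 np.hstack([draw("side",S,(268,275,80,60),5,[]),draw("side",S,(295,185,80,60),5,[])])])
cv2.imwrite("pics/crop0.png",m)
E
```

```text
can knob top [525.87827111 163.64263489 141.        ] [526.05537789 177.66971132 141.        ]
post top [ 569.37291993 -162.34046612   86.        ] [ 570.60519711 -159.38931252   86.        ]
```

View pics/crop0.png

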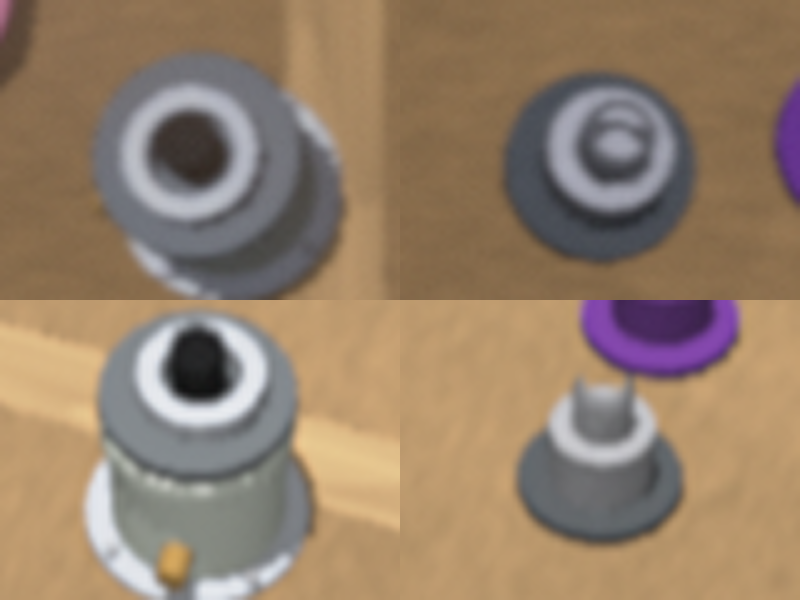

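The crop confirms it: grey lid with bright ring and black knob (top about 248,255; side about 308,288), and the grey steel post (top about 392,240; side about 336,205). The purple stand is a separate object. Now I'll refine the positions and overlay them.

```bash
python3 - <<'E'
from h import *
for nm,n,uv,z in [("lid","top",(249,255.2),107),("lid","side",(307.2,293),107),("ring","top",(247.3,255),123),("ring","side",(307.6,288.6),123),("knob","top",(247.2,253.8),141),("knob","side",(307.2,283),141),("post","top",(391.8,239.5),50),("foot","top",(389.6,243),10),("ptop","top",(393.8,236.5),86)]:
    print(nm,n,plane(n,uv,z).round(1))
T=cv2.imread("pics/top0.png")[:,:,::-1];S=cv2.imread("pics/side0.png")[:,:,::-1]
c=(525,170);p=(568,-160);r=(524,171);g=(0,255,0);b=(255,0,0);y=(0,255,255)
C=[(c,48,107,g),(c,14,141,y),(c,56,6,b),(r,31,123,(0,0,255))];Pp=[(p,30,50,g),(p,48,10,b),(p,12,86,y)]
m=np.vstack([np.hstack([draw("top",T,(210,225,80,60),5,C),draw("top",T,(350,210,80,60),5,Pp)]),
 np.hstack([draw("side",S,(268,275,80,60),5,C),draw("side",S,(295,185,80,60),5,Pp)])])
cv2.imwrite("pics/crop1.png",m)
E
```

```text
lid top [531.4 169.2 107. ]
lid side [530.4 171.4 107. ]
ring top [529.1 170.4 123. ]
ring side [529.9 169.9 123. ]
knob top [528.6 167.6 141. ]
knob side [531.9 167.5 141. ]
post top [ 573.2 -164.5   50. ]
foot top [ 572.7 -164.2   10. ]
ptop top [ 572.9 -164.4   86. ]
```

View pics/crop1.png

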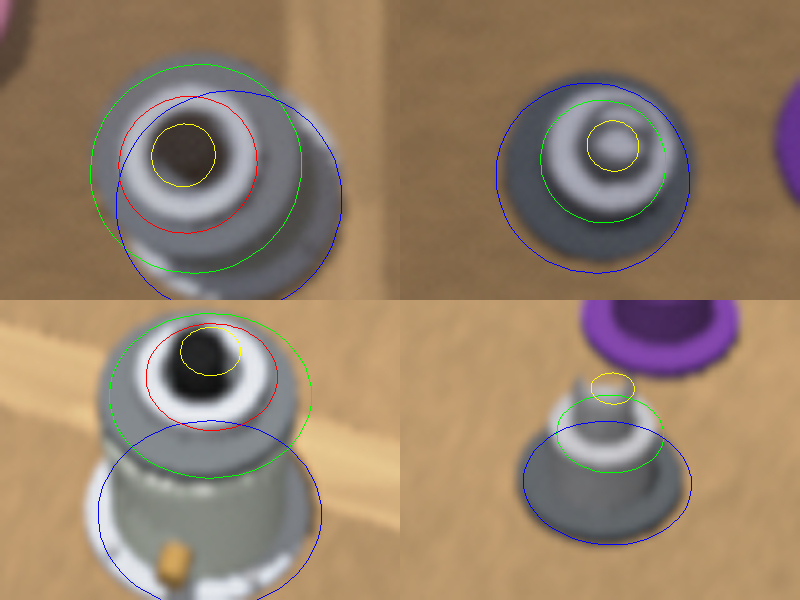

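```bash
python3 -m creep '[[1,[-2,-1,0],0],[1,[-6,-2.9,0],0],[1,[-10,-4.8,0],0],[1,[-14,-6.7,0],0],[1,[-18,-8.6,0],0],[1,[-22,-10.5,0],0],[1,[-26,-12.4,0],0],[1,[-30,-14.3,0],0],[1,[-34,-16.2,0],0],[1,[-38,-18.1,0],0],[1,[-42,-20,0],0],[1,[-43.9,-20.85,0],0]]' 15
python3 -m creep '[[1,[0,0,1],0],[1,[0,0,2],0],[1,[0,0,2],0]]'
python3 - <<'E'
from h import *
s=manip.read_state();print(s["eef_pos"],s["eef_rot"],s["joints"].round(2))
T=manip.camera("top");S=manip.camera("side")
c=(530.5,169.5);p=(572.8,-164.3);r=(529.5,170.5);g=(0,255,0);b=(255,0,0);y=(0,255,255)
C=[(c,48,107,g),(c,14,141,y),(c,56,6,b),(r,31,123,(0,0,255))];Pp=[(p,30,50,g),(p,48,10,b),(p,12,86,y)]
m=np.vstack([np.hstack([draw("top",T,(210,225,80,60),5,C),draw("top",T,(350,210,80,60),5,Pp)]),
 np.hstack([draw("side",S,(268,265,80,60),5,C),draw("side",S,(295,185,80,60),5,Pp)])])
cv2.imwrite("pics/crop2.png",m)
E
```

```text
clock: 1.3
eef_pos: [530.9, 168.2, 218.9]
eef_rot: [-3.141, -0.0, 2.79]
wrist_force: [0.2, 1.0, -0.2]
finger_gap: 93.9
finger_force: 0.0
clock: 1.6
eef_pos: [527.9, 171.5, 197.5]
eef_rot: [-3.14, -0.003, 2.794]
wrist_force: [-0.1, 0.3, 0.6]
finger_gap: 94.1
finger_force: 0.0
[527.914169   171.49716886 197.45043393] [-3.13983229e+00 -2.74808209e-03  2.79370771e+00] [ 0.25  0.33  1.53  0.    1.28 -0.97]
```

View pics/crop2.png

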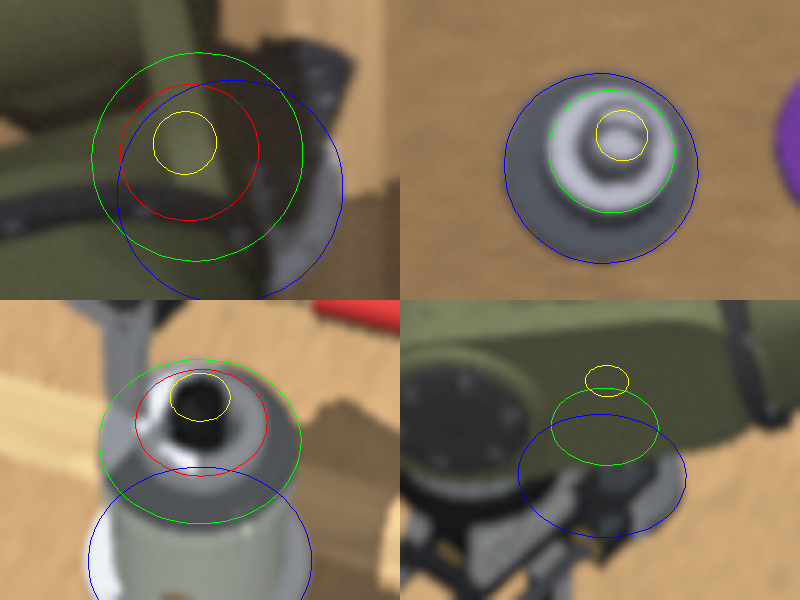

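Overlays fit the can, ring and post. The side view shows the can clear under the fingers. Descending to the ring.

```bash
python3 -m creep '[[1,[0,0,1],0],[1,[0,0,2],0],[1,[0,0,3],0],[1,[0,0,4],0],[1,[0,0,5],0],[1,[0,0,6],0],[1,[0,0,6.8],0],[1,[0,0,7.2],0],[1,[0,0,7.4],0],[1,[0,0,7.4],0],[1,[0,0,7.4],0],[1,[0,0,7.4],0]]' 15
```

```text
clock: 2.9
eef_pos: [529.4, 170.9, 125.8]
eef_rot: [3.141, 0.0, 2.793]
wrist_force: [0.1, -0.5, -1.2]
finger_gap: 94.1
finger_force: 0.0
```

```bash
python3 -m creep '[[1,[0,0,0.25],0],[1,[0,0,0.25],0],[0.5,[0,0,0.25],0],[0.4,[0,0,0.25],0],[0.3,[0,0,0.25],0],[0.2,[0,0,0.25],0],[0.1,[0,0,0.25],0],[0.1,[0,0,0.25],0],[0.1,[0,0,0.25],0],[0.1,[0,0,0.25],0],[0.1,[0,0,0.25],0],[0.1,[0,0,0.25],0]]' 15
```

```text
clock: 4.1
eef_pos: [529.3, 170.9, 123.0]
eef_rot: [3.142, 0.0, 2.793]
wrist_force: [1.2, -0.1, 0.5]
finger_gap: 60.9
finger_force: 14.9
```

```bash
python3 -m creep '[[0,[0,0,-0.3],0],[0,[0,0,-0.8],0],[0,[0,0,-1.5],0],[0,[0,0,-2.3],0],[0,[0,0,-3.2],0],[0,[0,0,-4.2],0],[0,[0,0,-5.2],0],[0,[0,0,-6],0],[0,[0,0,-6.7],0],[0,[0,0,-7],0],[0,[0,0,-7],0],[0,[0,0,-7],0]]' 20
python3 - <<'E'
from h import *
s=manip.read_state();p=s["eef_pos"];y=s["eef_rot"][2];print(p,y)
d=np.array([572.8,-164.3])-p[:2];print("tool xy cm",(d[0]*np.cos(y)+d[1]*np.sin(y))/10,(d[0]*np.sin(y)-d[1]*np.cos(y))/10)
S=manip.camera("side");cv2.imwrite("pics/s3.png",draw("side",S,(228,205,160,120),5,[(p[:2],31,p[2],(0,0,255)),((530.5,169.5),48,107,(0,255,0))]))
E
```

```text
clock: 5.3
eef_pos: [529.1, 170.9, 192.6]
eef_rot: [-3.141, -0.0, 2.793]
wrist_force: [-0.3, 0.6, -1.5]
finger_gap: 60.4
finger_force: 19.9
[529.13999531 170.85480151 192.63139336] 2.7927995247848547
tool xy cm -15.557485251269295 -30.00523325137747
```

View pics/s3.png

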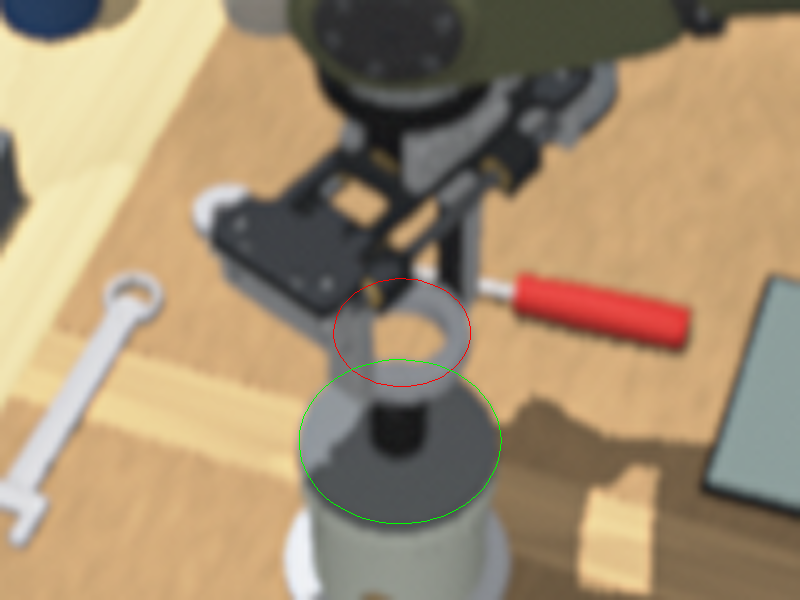

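The ring is held level around (404,335) in the crop, on the predicted circle, and the lid and knob stay shut below. Moving it over the post.

```bash
python3 -m creep '[[0,[-0.8,-1.5,0],0],[0,[-2.3,-4.5,0],0],[0,[-4,-7.8,0],0],[0,[-5.8,-11.2,0],0],[0,[-7.6,-14.7,0],0],[0,[-9.4,-18.1,0],0],[0,[-11.2,-21.6,0],0],[0,[-12.9,-24.9,0],0],[0,[-14.3,-27.6,0],0],[0,[-15.2,-29.3,0],0],[0,[-15.56,-30,0],0],[0,[-15.56,-30,0],0]]' 20
python3 -m creep '[[0,[0,0,1],0],[0,[0,0,2],0],[0,[0,0,3],0],[0,[0,0,4],0],[0,[0,0,5],0],[0,[0,0,6],0],[0,[0,0,7],0],[0,[0,0,7.6],0],[0,[0,0,8],0],[0,[0,0,8],0],[0,[0,0,8],0],[0,[0,0,8],0]]' 20
python3 - <<'E'
from h import *
s=manip.read_state();p=s["eef_pos"];print(p)
q=(572.8,-164.3);g=(0,255,0)
f=[]
for n,b in (("side",(285,150,80,120)),("top",(350,180,80,120))):
    f.append(draw(n,manip.camera(n),b,5,[(p[:2],31,p[2],(0,0,255)),(q,12,86,(0,255,255)),(q,30,50,g),(q,48,10,(255,0,0))]))
cv2.imwrite("pics/s4.png",np.hstack(f))
E
```

```text
clock: 6.55
eef_pos: [572.9, -164.3, 192.6]
eef_rot: [3.141, -0.001, 2.792]
wrist_force: [-0.2, 0.3, -1.5]
finger_gap: 60.3
finger_force: 19.9
clock: 7.75
eef_pos: [573.2, -164.3, 113.4]
eef_rot: [3.142, 0.001, 2.793]
wrist_force: [0.5, -0.3, -1.2]
finger_gap: 60.6
finger_force: 19.9
[ 573.19419425 -164.29235588  113.41614581]
```

View pics/s4.png

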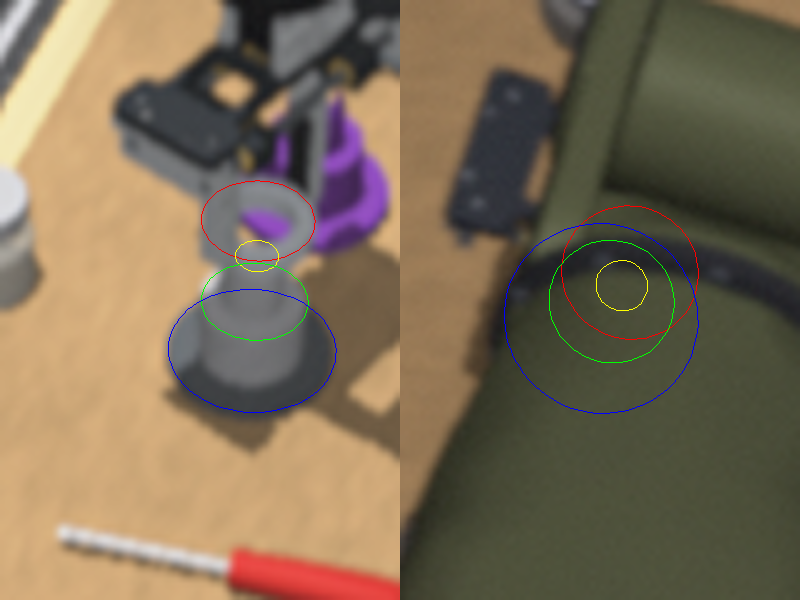

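The side view shows the ring centred above the post: ring about (258,220), shaft top about (257,256), shoulder about (255,302). The purple stand is behind and clear. Lowering.

```bash
python3 -m creep '[[0,[0,0,0.5],0],[0,[0,0,1],0],[0,[0,0,1.3],0],[0,[0,0,1.5],0],[0,[0,0,1.7],0],[0,[0,0,1.9],0],[0,[0,0,2.1],0],[0,[0,0,2.3],0],[0,[0,0,2.5],0],[0,[0,0,2.5],0]]' 15
```

```text
clock: 8.85
eef_pos: [572.9, -164.2, 87.6]
eef_rot: [-3.142, -0.0, 2.793]
wrist_force: [-0.6, 1.3, -1.1]
finger_gap: 60.9
finger_force: 14.9
```

```bash
python3 -m creep '[[0,[0,0,0.4],0],[0,[0,0,0.8],0],[0,[0,0,1.2],0],[0,[0,0,1.5],0],[0,[0,0,1.8],0],[0,[0,0,1.9],0],[0,[0,0,2],0],[0,[0,0,2.1],0],[0,[0,0,2.1],0],[0,[0,0,2.1],0]]' 15
```

```text
clock: 9.85
eef_pos: [573.0, -164.2, 67.0]
eef_rot: [3.142, 0.0, 2.793]
wrist_force: [-0.2, -0.3, -0.5]
finger_gap: 60.5
finger_force: 14.9
```

```bash
python3 -m creep '[[0,[0,0,0.04],0],[0,[0,0,0.08],0],[0,[0,0,0.12],0],[0,[0,0,0.12],0],[0,[0,0,0.12],0]]' 15
```

```text
clock: 10.35
eef_pos: [573.0, -164.2, 66.0]
eef_rot: [-3.142, 0.0, 2.793]
wrist_force: [-2.6, 0.8, 3.1]
finger_gap: 60.6
finger_force: 15.0
```

Seated, with a few newtons of contact at the expected height. Releasing and retreating upward.

```bash
python3 -m creep '[[0.4,[0,0,0],0],[0.5,[0,0,0],0],[0.7,[0,0,0],0],[0.8,[0,0,0],0],[0.8,[0,0,0],0],[0.8,[0,0,-0.5],0],[0.8,[0,0,-2],0],[0.8,[0,0,-4],0],[0.8,[0,0,-6],0],[0.8,[0,0,-8],0],[0.8,[0,0,-10],0],[0.8,[0,0,-12.5],0]]' 15
python3 - <<'E'
from h import *
s=manip.read_state();p=s["eef_pos"];y=s["eef_rot"][2];print(p,y)
d=np.array([530.5,169.3])-p[:2];print("tool xy cm",(d[0]*np.cos(y)+d[1]*np.sin(y))/10,(d[0]*np.sin(y)-d[1]*np.cos(y))/10)
S=manip.camera("side");q=(572.8,-164.3)
cv2.imwrite("pics/s5.png",draw("side",S,(265,150,120,100),5,[(q,31,66,(0,0,255)),(q,12,86,(0,255,255))]))
E
```

```text
clock: 11.55
eef_pos: [572.7, -164.2, 192.5]
eef_rot: [3.142, 0.0, 2.793]
wrist_force: [-0.2, 0.1, -0.0]
finger_gap: 84.6
finger_force: 0.0
[ 572.74584534 -164.15323012  192.51194692] 2.7927289368968373
tool xy cm 15.36854108708007 29.892568075009688
```

View pics/s5.png

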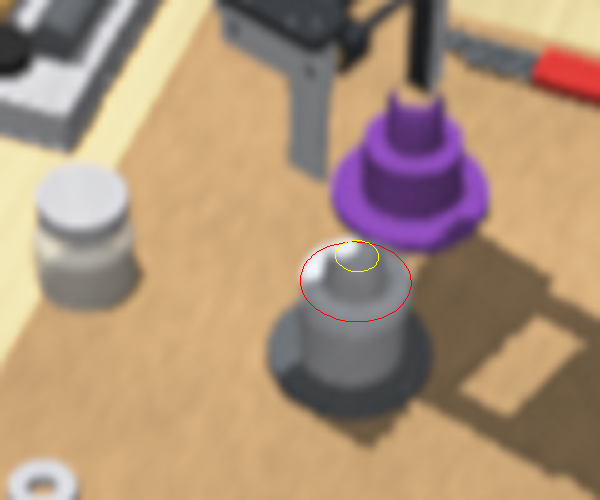

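The ring lies flat on the shoulder at (356,280), around the shaft. Back to the knob.

```bash
python3 -m creep '[[0.5,[0.8,1.5,0],0],[0.3,[2.3,4.5,0],0],[0.2,[4,7.8,0],0],[0.2,[5.8,11.2,0],0],[0.2,[7.6,14.7,0],0],[0.2,[9.4,18.1,0],0],[0.2,[11.2,21.6,0],0],[0.2,[12.9,24.9,0],0],[0.2,[14.3,27.6,0],0],[0.2,[15.1,29.3,0],0],[0.2,[15.37,29.89,0],0],[0.2,[15.37,29.89,0],0]]' 20
python3 -m creep '[[0.2,[0,0,0.8],0],[0.2,[0,0,1.6],0],[0.2,[0,0,2.4],0],[0.2,[0,0,3.2],0],[0.2,[0,0,4],0],[0.2,[0,0,4.8],0],[0.2,[0,0,5.6],0],[0.2,[0,0,6.2],0],[0.2,[0,0,6.5],0],[0.2,[0,0,6.5],0],[0.2,[0,0,6.5],0],[0.2,[0,0,6.5],0]]' 20
```

```text
clock: 12.8
eef_pos: [530.1, 169.9, 190.5]
eef_rot: [-3.141, -0.0, 2.794]
wrist_force: [-0.3, 0.1, -0.0]
finger_gap: 56.6
finger_force: 0.0
clock: 14.0
eef_pos: [530.9, 169.2, 126.1]
eef_rot: [3.141, 0.001, 2.793]
wrist_force: [0.0, 0.3, -0.4]
finger_gap: 56.4
finger_force: 0.0
```

```bash
python3 -m creep '[[0,[0,0,0],0],[-0.2,[0,0,0],0],[-0.3,[0,0,0],0],[-0.4,[0,0,0],0],[-0.5,[0,0,0],0],[-0.6,[0,0,0],0],[-0.7,[0,0,0],0],[-0.7,[0,0,0],0],[-0.7,[0,0,0],0]]' 50
python3 -m creep '[[-0.8,[0,0,-0.02],0],[-0.8,[0,0,-0.05],0],[-0.8,[0,0,-0.07],0],[-0.8,[0,0,-0.1],0],[-0.8,[0,0,-0.1],0]]'
```

```text
clock: 14.9
eef_pos: [531.2, 170.0, 126.2]
eef_rot: [3.14, 0.001, 2.793]
wrist_force: [1.4, 4.8, 2.2]
finger_gap: 27.6
finger_force: 50.0
clock: 15.4
eef_pos: [531.0, 169.9, 126.4]
eef_rot: [3.14, 0.0, 2.793]
wrist_force: [4.7, 5.2, -6.7]
finger_gap: 26.8
finger_force: 50.0
```

```bash
python3 -m creep '[[-0.8,[0,0,-0.02],0],[-0.8,[0,0,-0.04],0],[-0.8,[0,0,-0.06],0],[-0.8,[0,0,-0.08],0],[-0.8,[0,0,-0.08],0]]' 55
```

```text
clock: 15.9
eef_pos: [530.8, 169.9, 126.5]
eef_rot: [3.14, -0.0, 2.793]
wrist_force: [6.5, 6.1, -13.9]
finger_gap: 27.2
finger_force: 55.0
```

```bash
python3 -m creep '[[-0.8,[0,0,-0.02],0],[-0.8,[0,0,-0.04],0],[-0.8,[0,0,-0.06],0],[-0.8,[0,0,-0.06],0]]' 55
```

```text
clock: 16.3
eef_pos: [530.9, 170.4, 127.8]
eef_rot: [3.139, 0.0, 2.793]
wrist_force: [3.3, 8.8, -5.7]
finger_gap: 27.1
finger_force: 55.0
```

```bash
python3 -m creep '[[-0.8,[0,0.03,-0.05],0],[-0.8,[0,0.06,-0.1],0],[-0.8,[0,0.06,-0.15],0],[-0.8,[0,0.06,-0.2],0],[-0.8,[0,0.06,-0.25],0],[-0.8,[0,0.06,-0.3],0],[-0.8,[0,0.06,-0.3],0]]' 55
```

```text
clock: 17.0
eef_pos: [530.7, 169.6, 131.1]
eef_rot: [-3.141, -0.0, 2.793]
wrist_force: [0.4, 1.0, -1.3]
finger_gap: 27.5
finger_force: 55.0
```

```bash
python3 -m creep '[[-0.8,[0,0,-0.1],0],[-0.8,[0,0,-0.2],0],[-0.8,[0,0,-0.3],0],[-0.8,[0,0,-0.4],0],[-0.8,[0,0,-0.5],0],[-0.8,[0,0,-0.5],0],[-0.8,[0,0,-0.5],0],[-0.8,[0,0,-0.5],0]]' 55
python3 - <<'E'
from h import *
S=manip.camera("side");s=manip.read_state();print(s["eef_pos"],s["wrist_force"])
c=(530.5,169.5)
cv2.imwrite("pics/s6.png",np.hstack([draw("side",S,(268,265,80,110),5,[]),draw("side",S,(268,265,80,110),5,[(c,48,117,(0,255,0)),(c,48,107,(0,0,255))])]))
E
```

```text
clock: 17.8
eef_pos: [530.9, 169.8, 136.1]
eef_rot: [-3.141, -0.0, 2.793]
wrist_force: [0.0, 0.1, -3.6]
finger_gap: 27.3
finger_force: 55.0
[530.85090484 169.75842819 136.09171401] [-0.27521154 -0.14276899 -3.45053025]
```

View pics/s6.png

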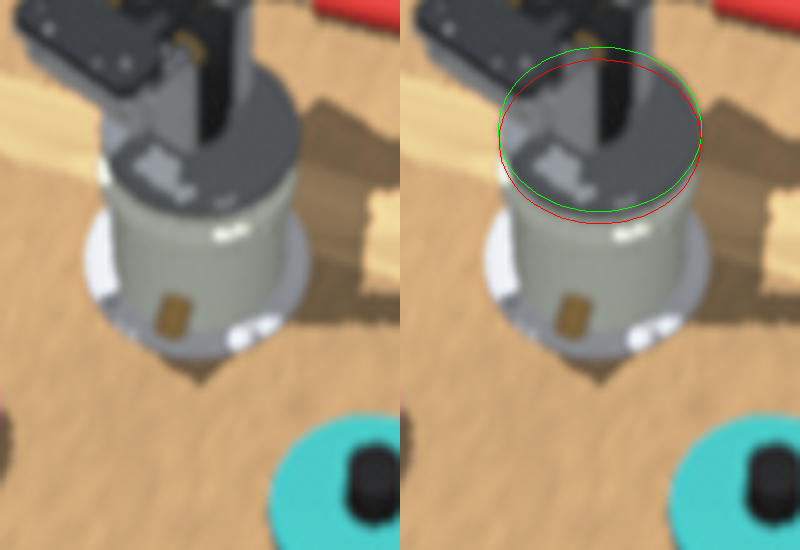

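The lid fits the +10 mm circle: its lower edge is at row about 217, the same distance below the circle as it had when shut. The lift force of 3.5 N matches the lid's weight. A numeric edge check settles it, without viewing.

```bash
python3 - <<'E'
from h import *
A=cv2.imread("pics/side0.png",0).astype(float);B=cv2.cvtColor(manip.camera("side"),cv2.COLOR_RGB2GRAY).astype(float)
for X in (A,B): print(X[298:325,305:312].mean(1).round().astype(int).tolist())
print(proj("side",[[530,217.5,95],[530,217.5,105],[530,217.5,107],[530,217.5,117]]))
s=manip.read_state();print(s["eef_pos"],s["wrist_force"],s["qd"].round(4),s["clock"])
E
```

```text
[229, 206, 158, 127, 122, 128, 134, 136, 137, 137, 131, 109, 89, 118, 160, 167, 150, 137, 134, 134, 135, 135, 135, 135, 134, 135, 135]
[84, 84, 84, 88, 98, 102, 99, 93, 87, 88, 109, 138, 161, 174, 173, 163, 153, 151, 151, 151, 152, 151, 151, 152, 151, 150, 147]
[[300.39318732 311.02675208]
 [300.35915167 308.60520539]
 [300.35230002 308.1177287 ]
 [300.31781651 305.66431758]]
[530.87663078 169.78069151 136.101893  ] [ 0.03904807  0.1389194  -3.53161029] [-0.0005  0.0007  0.0008  0.0005  0.0018  0.0006] 17.9
```

The edge moved about 2.9 px up, where 2.4 px is expected for 10 mm. That agrees with the 10 mm TCP rise and shows no slip.

```bash
python3 -m creep '[[-0.8,[0,0,0],0],[-0.8,[0,0,0],0],[-0.8,[0,0,0],0]]' 55 && python3 -c "
from cell import manip
print(manip.sign_off())"
```

```text
clock: 18.2
eef_pos: [530.9, 169.8, 136.1]
eef_rot: [-3.142, 0.0, 2.793]
wrist_force: [0.6, -0.6, -2.5]
finger_gap: 27.6
finger_force: 55.0
the job is handed in; nothing more can be done
None
```

The ring is off the can and lies flat on the steel post's shoulder; the seal is broken, the gripper is holding the lid about 10 mm open by its knob, and the job was handed in at 18.2 s.

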